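# Hang the strop paddle on its peg

## Robot

A 6-joint arm with a two-finger parallel gripper is mounted at the origin on the work surface. World frame = base frame: x ahead of the robot, y to its left, z up, the work surface at z = 0. Lengths are in m, angles in rad, forces in N, time in s.
With the tool pointing down it reaches from about 0.4 to 0.825 m from the base axis. Payload 7 kg.
Tool frame: the origin (TCP) lies midway between the tips of the shut fingers; the grasp point (between the pads) lies 19 mm behind it; z points along the fingers, y is the line along which they close (so a half turn about z gives the same grasp; the last joint's range is limited). The gripper opens to 88 mm and grips with 3 to 60 N. Pads are 19 mm wide; open, the fingers measure 130 mm over their backs; the gripper's body (78 mm by 193 mm) begins 47 mm behind the grasp point.
Start: joints at [1.481, 0.359, 0.012, 0, -1.224, -0.288], TCP at [0.249, 0.627, 0.227] pointing down, gripper open.
Joint ranges: [-3.07, 3.07], [-1.43, 2.12], [-1.02, 1.25], [-3.03, 1.67], [-3.05, -0], [-3.03, 3.03]. Speed limits (rad/s): [2.39, 2.39, 3.01, 3.14, 3.14, 3.14].

## Interface

Orientations are given as a unit quaternion [w, x, y, z].
In Python, from plant import r gives the robot as it stands. Calls block until the motion is done:
- r.reach(position, orientation): joint-space move of the TCP to a pose.
- r.movel(position, frame=None, feed=0.15, max_force=None): straight line of the TCP; frame=None keeps the orientation; feed is the mean speed in m/s. With max_force (N) it stops when the force on the tool has changed by that much, and returns True; else False.
- r.movej(angles): joint-space move.
- r.open() and r.close(): open the fingers fully, or close them until they stop; the grip force is fixed at half the most.
- r.dwell(seconds).
- r.ik(position, orientation): joint angles nearest the present ones, or None.
- r.get_obs(): the state.
- r.grab_frame(name): name is "side" or "top"; returns the picture (420x560x3 uint8, blue, green, red); there is no depth.
- r.get_calibration(name): a dict with "fx", "fy", "cx", "cy" (pixels), "rvec" (rotation vector, rad) and "tvec" (3), from world to camera coordinates, as OpenCV has them. Camera axes: x right, y down, z forward; pixel columns grow to the right and rows downward; lengths in m; the calibration is good to about 2 mm. A picture is of the moment at which its call begins. get_calibration takes no time and is no camera call.
A pose or a line that the arm cannot do raises r.PlanningError and nothing moves.
- r.job_done(): hands the job in; it is judged then, once.
The state is a dict: "clock": time; "joints": joint angles; "joint_velocities": joint speeds; "joint_efforts": joint torques, N m; "position": TCP position; "tool_rot": TCP orientation; "contact_force": force on the tool from outside, world axes, zero at the start; "torque": the same for the moment, N m; "width": opening from 0.0 (shut) to 1.0 (fully open); "gripper_force": force on a finger pad.
Only numpy, scipy, OpenCV 4.12 (cv2) and the standard library are available. Lean on these libraries where they do the work, as an engineer would, in place of code of your own. Each camera call takes 0.05 s, during which the arm holds its last target. There are 200 camera calls.

## Task

Take the wooden strop paddle that has a hole through the end of its handle out of the bin, and hang it by that hole well down on the slanting steel peg of the tool stand, without forcing it; the peg is clamped at a different height each time, so find out first how high it sits. Let go so that it hangs free, handle end up. Leave everything else where it is.

Things in the scene. Friction and masses are not known exactly. Their poses are not given: they have to be found in the camera images.
- paddle: pale wood strop paddle, 176 mm long, 0.1 kg, flat on the bin floor. Origin: mid-length, on the underside. +x runs to the eye, +z up out of the leather face. Blade 46 wide, 12 thick, x -88 to -20 mm; handle 24 wide (y), 18 thick, x -20 to 54 mm; then a flat round eye, 40 mm across, 10 thick, with a 22 mm through hole. Underside flat. Balances near x = -14 mm
- paddle_eye (a point): centre of the paddle's hole, halfway through its thickness: 68 mm along +x from the paddle's origin and 5 mm above its underside; the hole runs along the paddle's z
- slicker: look-alike of the paddle, same size, material and axes, but with a solid round end, no hole; lies in the bin, not wanted
- block: wood sanding block with cork sole, 120 x 42 x 24 mm, long side along its x, origin at the centre of its underside; lies in the bin, not wanted
- bin: open plywood bin fixed to the bench, 236 (x) x 286 (y) x 60 mm high outside, walls and floor 8 mm; origin at the centre of its underside. Paddle, look-alike and block lie side by side on its floor, in any order, roughly along the bin's x, some 78 mm apart
- stand: fixed tool stand: dark wood base 130 x 130 x 22 mm, post 30 (x) x 40 (y) mm, top 265 mm above the bench; origin under the base's centre. A steel collar (38 x 48 x 24 high) clamped on the post carries a round steel peg, 12 mm thick, 80 mm long from the post's face, rounded tip, pointing to the stand's -x (towards the robot) and up 30 degrees from level, in the plane y = 0
- post_foot (a point): point on the post's -x face (15 mm to the stand's -x, y = 0) at bench height. The peg's axis meets that face straight above this point, 190 to 245 mm above the bench: the collar is clamped at another height each time, its height is not reported and must be seen or felt; it does not give
- jar: closed white glue jar, 68 mm diameter, 100 mm high, standing on the bench; origin at the centre of its underside; leave alone
- mallet: wooden mallet lying on the bench: head 60 x 90 x 54 mm high, handle 22 mm thick reaching 160 mm to its -x; origin under the head's centre; leave alone
There are look-alikes about, which are no part of the job. Leave any turquoise look-alike of the paddle alone.

How it is judged:
By the outcome, as a careful person would: the job done as asked, in the order asked, and still so for the second after the job is handed in, with the robot touching nothing.
It also fails if it takes over 61 s, if anything falls off the work surface, if the arm or the gripper's body presses on something with over 40 N, if the wrist force passes 120 N, or if a joint passes its speed limit or range.

## Working session

There is one attempt and no reset: what is moved stays moved. The work goes in short steps, each a Python script; the robot and the scene stay as the last script left them, time stands still between calls to the robot, and variables do not carry over. Pictures are saved under pics/ and viewed, at most 10 in all, crops included, and the job is handed in when it is done.

```bash
mkdir -p pics; python3 - <<'E'
from plant import r
import cv2,numpy as np
for n in("top","side"):
    cv2.imwrite(f"pics/{n}0.png",r.grab_frame(n))
    c=r.get_calibration(n);R=cv2.Rodrigues(np.array(c["rvec"],float))[0]
    print(n,c,"cam pos",-R.T@np.array(c["tvec"]))
print(r.get_obs())
E
```

```text
top {'fx': 491.56923874857284, 'fy': 491.56923874857284, 'cx': 274.9315195687782, 'cy': 214.47855293243626, 'rvec': array([ 2.18579297, -2.15978831,  0.13990057]), 'tvec': array([0.02255554, 0.50218083, 1.07291447])} cam pos [0.3801933  0.04753966 1.12117476]
side {'fx': 398.26959431193507, 'fy': 398.26959431193507, 'cx': 280.15056665614424, 'cy': 207.5831711285771, 'rvec': array([ 0.45358766, -2.74384335,  1.15908717]), 'tvec': array([0.48035449, 0.10972041, 0.713541  ])} cam pos [0.31358085 0.56656703 0.57670496]
{'clock': 0.1, 'joints': array([ 1.48111789e+00,  3.59350401e-01,  1.11771185e-02, -3.12517098e-04,
       -1.22406037e+00, -2.88067785e-01]), 'joint_velocities': array([ 0.00017623, -0.00127704,  0.00234791,  0.00168068, -0.00058947,
       -0.00105669]), 'joint_efforts': array([-1.46026614e-03, -5.84162235e+01,  2.93750203e+01,  7.01547191e+00,
        1.00804723e-02, -4.55676729e-05]), 'position': array([0.24884323, 0.62701506, 0.22570451]), 'tool_rot': array([ 7.29679136e-04,  9.82206179e-01, -1.87804375e-01, -7.50281007e-05]), 'contact_force': array([-0.08270571,  0.10225892,  0.41635443]), 'torque': array([ 0.00974895, -0.00981608,  0.02355821]), 'gripper_force': 0.0, 'width': 0.9987562714152537}
```

View pics/top0.png

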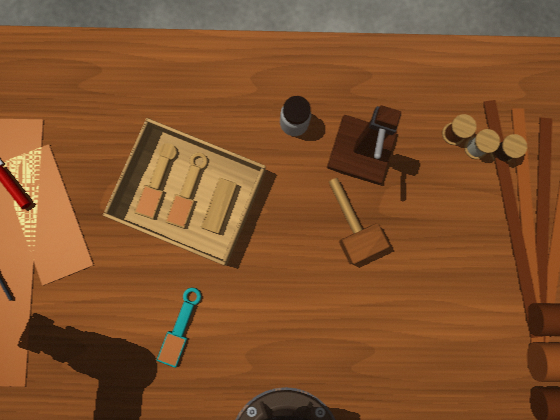

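View pics/side0.png

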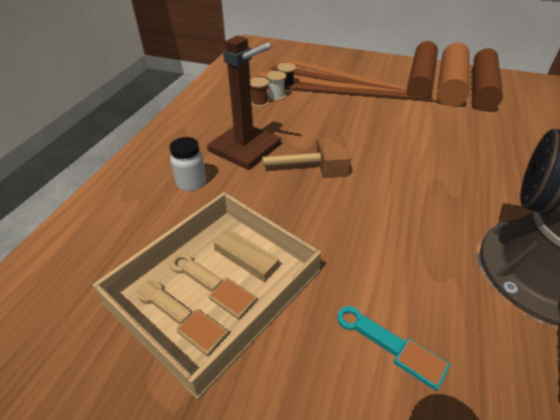

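Top view: the handled items are left in the bin (eye ~169,152), middle in the bin (eye ~201,161), and turquoise outside it (192,296, excluded). The middle one seems to have the hole. The peg runs from about (382,128) to (378,157) in top, and about (243,57) to (270,45) in side. I'll confirm with an enlarged crop.

```bash
python3 - <<'E'
import cv2,numpy as np
t=cv2.imread("pics/top0.png");s=cv2.imread("pics/side0.png")
def c(im,x,y,w,h,W=400,H=300):return cv2.resize(im[y:y+h,x:x+w],(W,H),interpolation=cv2.INTER_CUBIC)
a=np.vstack([np.hstack([c(t,120,130,120,90),c(s,110,230,160,120)]),np.hstack([c(t,320,90,120,90),c(s,200,25,100,75)])])
cv2.imwrite("pics/crop1.png",a)
E
```

```text
(no output)
```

View pics/crop1.png

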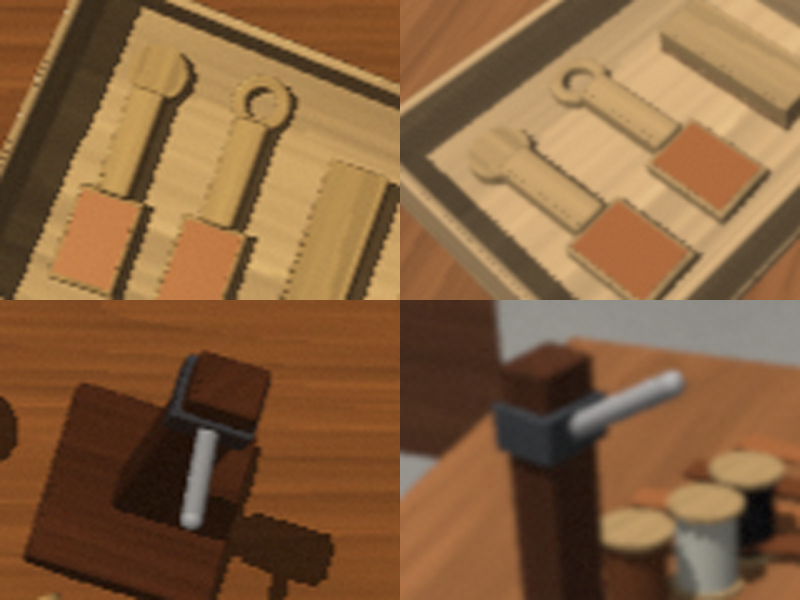

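Confirmed: the middle item (top eye ~199,161; side ~181,263) has the through hole. The left one is solid and is the slicker. The neighbours are close to an open gripper's 130 mm span, so I need their layout accurately.

```bash
python3 - <<'E'
import cv2
t=cv2.imread("pics/top0.png")
cv2.imwrite("pics/crop2.png",cv2.resize(t[115:265,100:280],(720,600),interpolation=cv2.INTER_CUBIC))
E
```

```text
(no output)
```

View pics/crop2.png

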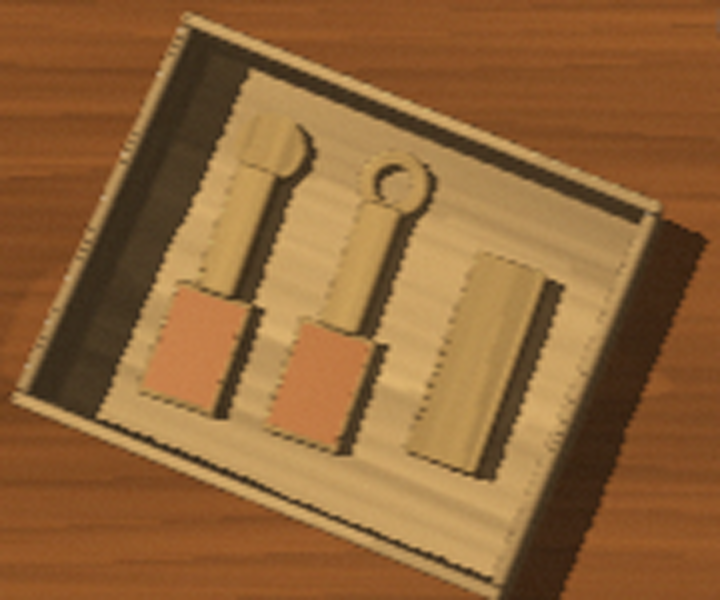

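Crop: the hole of the middle paddle is at about (198.5,160.8). The block, to its right, spans roughly (220,178) to (219,233). Now I'll fit all the poses.

```bash
cat > h.py <<'E'
import numpy as np,cv2
from scipy.optimize import least_squares
from plant import r
C={n:r.get_calibration(n) for n in("top","side")}
def proj(n,P):
    c=C[n];K=np.array([[c["fx"],0,c["cx"]],[0,c["fy"],c["cy"]],[0,0,1]])
    return cv2.projectPoints(np.atleast_2d(P).astype(float),np.array(c["rvec"],float),np.array(c["tvec"],float),K,None)[0][:,0]
def W(p,L): # planar pose (x,y,yaw)
    c,s=np.cos(p[2]),np.sin(p[2]);L=np.atleast_2d(L).astype(float)
    return np.c_[p[0]+c*L[:,0]-s*L[:,1],p[1]+s*L[:,0]+c*L[:,1],L[:,2]]
def fit(x0,obs): # obs: list (cam, fn(p)->local pt, pixel)
    f=lambda p:np.concatenate([proj(n,W(p,l(p)))[0]-px for n,l,px in obs])
    s=least_squares(f,x0,loss="soft_l1");return s.x,f(s.x).reshape(-1,2)
E
cat > fit.py <<'E'
from h import *
np.set_printoptions(precision=4,suppress=True)
k=lambda v:(lambda p:np.array(v))
c4=lambda x,y:(100+x/4,115+y/4)
def bl(px,z,xs,hy):  # order: front-left,front-right,back-right,back-left (image order given)
    q=[(xs[1],hy),(xs[1],-hy),(xs[0],-hy),(xs[0],hy)]
    return [("top",k((a,b,z)),c4(*p)) for (a,b),p in zip(q,px)]
F=.008
pad=bl([(307,317),(378,340),(340,452),(268,430)],F+.012,(-.088,-.020),.023)+[("top",k((.068,0,F+.010)),c4(395,183))]
sidepad=[("side",k((.068,0,F+.010)),(181.2,262.8))]+[("side",k((a,b,F+.012)),p) for (a,b),p in zip([(-.02,.023),(-.02,-.023),(-.088,-.023),(-.088,.023)],[(210,296),(226,278),(257.2,298.8),(238,317.2)])]
sli=bl([(180,283),(253,305),(217,414),(140,390)],F+.012,(-.088,-.020),.023)+[("top",k((.068,0,F+.010)),c4(274,147))]
blk=bl([(478,252),(548,270),(478,474),(408,453)],F+.024,(-.06,.06),.021)
bn=bl([(187,13),(660,205),(500,592),(15,398)],.06,(-.118,.118),.143)
R={}
for n,o,z in(("paddle",pad+sidepad,F),("paddle_top",pad,F),("slicker",sli,F),("block",blk,F),("bin",bn,0)):
    R[n],e=fit([.5,.2,-.4],o);print(n,R[n],"rms px",np.sqrt((e**2).mean()))
p=R["paddle"];c,s=np.cos(p[2]),np.sin(p[2]);M=np.array([[c,s],[-s,c]])
for n in("slicker","block","bin"):print(n,"in paddle frame",M@(R[n][:2]-p[:2]),R[n][2]-p[2])
a=np.pi/6
peg=lambda d:(lambda p:np.array([-.015-d*np.cos(a),0,p[3]+d*np.sin(a)]))
st=[("top",k((x,y,.265)),q) for (x,y),q in zip([(.015,.02),(.015,-.02),(-.015,-.02),(-.015,.02)],[(381.5,105),(401,111.6),(396.5,129.6),(377,123)])]
st+=[("top",k((x,y,.022)),q) for (x,y),q in zip([(.065,.065),(-.065,.065),(-.065,-.065)],[(344,115),(327.5,166.5),(384,184)])]
st+=[("side",k((x,y,.265)),q) for (x,y),q in zip([(.015,.02),(.015,-.02),(-.015,-.02),(-.015,.02)],[(225.75,41.25),(237.5,35.5),(247.5,38),(235,43.75)])]
st+=[("side",k((x,y,.022)),q) for (x,y),q in zip([(.065,.065),(-.065,.065),(-.065,-.065)],[(209,146),(246,163),(280,145)])]
st+=[("top",peg(.076),(377,157)),("side",peg(.076),(269.3,45)),("side",peg(.006),(243.75,56.25)),("top",peg(.006),(382.4,129))]
x,e=fit([.6,-.1,-.3,.22],st);print("stand",x);print(e)
R["stand"]=x;np.savez("fit.npz",**R)
E
python3 fit.py
```

```text
paddle [ 0.558   0.2279 -0.3173] rms px 1.568392355491084
paddle_top [ 0.559   0.2239 -0.3024] rms px 0.5604732010589428
slicker [ 0.579   0.2944 -0.3108] rms px 0.6351783909615611
block [ 0.5202  0.1523 -0.3027] rms px 0.3865742837270815
bin [ 0.5495  0.225  -0.3741] rms px 1.2479402933176427
slicker in paddle frame [-0.0008  0.0697] 0.00654250510072224
block in paddle frame [-0.0124 -0.0836] 0.014658985898696408
bin in paddle frame [-0.0071 -0.0054] -0.05678241853958804
stand [ 0.6566 -0.1702 -0.2971  0.2316]
[[-1.1176 -0.0455]
 [ 0.5915  0.0036]
 [ 0.5059 -2.5786]
 [-1.2797 -2.6638]
 [-0.5974 -0.9324]
 [-0.5078  0.2605]
 [-2.4698  0.0035]
 [-1.2331 -1.9082]
 [ 0.0509 -2.4223]
 [ 1.4579 -1.6024]
 [ 1.053  -0.8878]
 [-2.6428 -3.0013]
 [ 2.4652 -0.5244]
 [ 1.9534 -9.0288]
 [-0.3239  0.2844]
 [-0.2515  0.0497]
 [ 1.8253 -0.977 ]
 [-0.8036  2.072 ]]
```

```bash
cat >> h.py <<'E'
from scipy.spatial.transform import Rotation as Ro
def q(M): x=Ro.from_matrix(M).as_quat(); return np.r_[x[3],x[:3]]
G={1:np.diag([-1.,1,-1]),-1:np.diag([1.,-1,-1])}  # tool axes in paddle frame
def padrot(yaw): return Ro.from_euler("z",yaw).as_matrix()
def hang(yaw,tilt=np.pi/6): # paddle z = peg direction, paddle x up
    c,s=np.cos(yaw),np.sin(yaw);ex=np.array([c,s,0]);z=np.array([0,0,1.])
    pz=-np.cos(tilt)*ex+np.sin(tilt)*z; px=np.sin(tilt)*ex+np.cos(tilt)*z
    return np.c_[px,np.cross(pz,px),pz]
E
python3 - <<'E'
from h import *
f=np.load("fit.npz");p=(f["paddle"]+f["paddle_top"])/2;st=f["stand"]
Rp=padrot(p[2]);eye=np.array([p[0],p[1],0])+Rp@[.068,-.0175,0]
print("eye+c",eye)
d=hang(st[2])[:,2]; root=W(st,[[-.015,0,st[3]]])[0]
for k in(1,-1):
    print(k,r.ik([*eye[:2],.12],q(Rp@G[k])),r.ik([*eye[:2],.01],q(Rp@G[k])))
    for s in(.027,.075,.12): print("  hang",s,r.ik(root+d*s,q(hang(st[2])@G[k])))
E
```

```text
eye+c [0.6179477  0.18849343 0.        ]
1 [ 0.5974879   0.39350774 -0.19247299  0.         -0.98481559 -2.47812748] [ 5.97487902e-01  5.14339230e-01 -2.91737206e-01 -4.44089210e-16
 -7.64719891e-01 -2.47812748e+00]
  hang 0.027 None
  hang 0.075 None
  hang 0.12 None
-1 [ 0.5974879   0.39350774 -0.19247299  0.         -0.98481559  0.66346517] [ 5.97487902e-01  5.14339230e-01 -2.91737206e-01  4.44089210e-16
 -7.64719891e-01  6.63465172e-01]
  hang 0.027 None
  hang 0.075 None
  hang 0.12 None
```

```bash
python3 - <<'E'
from h import *
f=np.load("fit.npz");st=f["stand"];d=hang(st[2])[:,2]; root=W(st,[[-.015,0,st[3]]])[0];print(root,d)
for k in(1,-1):
  for dy in(-.4,-.2,0,.2,.4):
    print(k,dy,[ "".join("X" if r.ik(root+d*s,q(hang(st[2]+dy,np.radians(t))@G[k])) is not None else "." for s in(.027,.075,.12)) for t in range(-20,100,10)])
E
```

```text
[ 0.64224366 -0.16579666  0.23164205] [-0.82808144  0.25353723  0.5       ]
1 -0.4 ['...', '...', '...', '...', '...', '...', '...', 'XXX', '...', 'XXX', 'XXX', 'XXX']
1 -0.2 ['...', '...', '...', '...', 'XXX', 'X..', '...', '.X.', 'XXX', 'XXX', 'XXX', 'XXX']
1 0 ['XX.', 'X..', '...', 'XXX', 'XXX', '...', '...', '..X', 'XXX', 'XXX', 'XXX', 'XXX']
1 0.2 ['XXX', 'XXX', 'XXX', 'XXX', 'XXX', '...', '...', '.XX', 'XXX', 'XXX', 'XXX', 'XXX']
1 0.4 ['XXX', 'XXX', 'XXX', 'XXX', 'XXX', 'XXX', 'XXX', 'XXX', 'XXX', 'XXX', 'XXX', 'XXX']
-1 -0.4 ['...', '...', '...', '...', '...', '...', '...', 'XXX', 'XXX', 'XXX', 'XXX', 'XXX']
-1 -0.2 ['...', '...', '...', '...', 'XXX', 'X..', '...', '.XX', 'XXX', 'XXX', 'XXX', 'XXX']
-1 0 ['XX.', 'X..', '...', 'XXX', 'XXX', '...', '...', '..X', 'XXX', 'XXX', 'XXX', 'XXX']
-1 0.2 ['XXX', 'XXX', 'XXX', 'XXX', 'XXX', '...', '...', '.XX', 'XXX', 'XXX', 'XXX', 'XXX']
-1 0.4 ['XXX', 'XXX', 'XXX', 'XXX', 'XXX', '.XX', 'XXX', 'XXX', 'XXX', 'XXX', 'XXX', 'XXX']
```

```bash
python3 - <<'E'
from h import *
np.set_printoptions(precision=2,suppress=True)
f=np.load("fit.npz");st=f["stand"];d=hang(st[2])[:,2]; root=W(st,[[-.015,0,st[3]]])[0]
for k in(1,-1):
  for dy,t in((0,10),(0,15),(0,20),(0,25),(.2,20),(.4,30),(0,60),(0,55)):
    for s in(.027,.12): print(k,dy,t,s,r.ik(root+d*s,q(hang(st[2]+dy,np.radians(t))@G[k])))
E
```

```text
1 0 10 0.027 [-0.82  0.25 -0.95 -2.55 -1.08  1.36]
1 0 10 0.12 [-0.89 -0.11 -0.95 -2.3  -0.82  1.04]
1 0 15 0.027 [-0.77  0.13 -0.87 -2.49 -0.82  1.22]
1 0 15 0.12 [-0.75 -0.21 -0.83 -2.19 -0.54  0.82]
1 0 20 0.027 [-0.7   0.04 -0.76 -2.38 -0.56  1.03]
1 0 20 0.12 [-0.53 -0.25 -0.7  -1.97 -0.23  0.49]
1 0 25 0.027 [-0.55 -0.02 -0.62 -2.14 -0.28  0.7 ]
1 0 25 0.12 None
1 0.2 20 0.027 [-0.68  0.05 -0.61 -1.96 -0.6   0.68]
1 0.2 20 0.12 [-0.56 -0.22 -0.64 -1.65 -0.44  0.26]
1 0.4 30 0.027 [-0.43  0.01 -0.43 -1.29 -0.47 -0.03]
1 0.4 30 0.12 [-0.27 -0.22 -0.55 -1.   -0.39 -0.41]
1 0 60 0.027 [ 0.14  0.01 -0.7   0.53 -0.44 -2.45]
1 0 60 0.12 [ 0.26 -0.18 -0.74  0.48 -0.61 -2.47]
1 0 55 0.027 [ 0.04 -0.02 -0.88  0.96 -0.23 -2.79]
1 0 55 0.12 [ 0.23 -0.22 -0.88  0.69 -0.47 -2.65]
-1 0 10 0.027 [-0.82  0.25 -0.95 -2.55 -1.08 -1.78]
-1 0 10 0.12 [-0.89 -0.11 -0.95 -2.3  -0.82 -2.1 ]
-1 0 15 0.027 [-0.77  0.13 -0.87 -2.49 -0.82 -1.92]
-1 0 15 0.12 [-0.75 -0.21 -0.83 -2.19 -0.54 -2.32]
-1 0 20 0.027 [-0.7   0.04 -0.76 -2.38 -0.56 -2.11]
-1 0 20 0.12 [-0.53 -0.25 -0.7  -1.97 -0.23 -2.65]
-1 0 25 0.027 [-0.55 -0.02 -0.62 -2.14 -0.28 -2.44]
-1 0 25 0.12 None
-1 0.2 20 0.027 [-0.68  0.05 -0.61 -1.96 -0.6  -2.46]
-1 0.2 20 0.12 [-0.56 -0.22 -0.64 -1.65 -0.44 -2.88]
-1 0.4 30 0.027 None
-1 0.4 30 0.12 [-0.27 -0.22 -0.55 -1.   -0.39  2.73]
-1 0 60 0.027 [ 0.14  0.01 -0.7   0.53 -0.44  0.69]
-1 0 60 0.12 [ 0.26 -0.18 -0.74  0.48 -0.61  0.67]
-1 0 55 0.027 [ 0.04 -0.02 -0.88  0.96 -0.23  0.35]
-1 0 55 0.12 [ 0.23 -0.22 -0.88  0.69 -0.47  0.49]
```

```bash
cat >> h.py <<'E'
def lean(L): return Ro.from_euler("y",-L).as_matrix() # in paddle frame: tool z tips to +x
def grasp_pose():
    f=np.load("fit.npz");p=(f["paddle"]+f["paddle_top"])/2
    Rp=padrot(p[2]);return p,np.array([p[0],p[1],0])+Rp@[.068,-.0175,0],Rp
E
python3 - <<'E'
from h import *
np.set_printoptions(precision=3,suppress=True)
p,e,Rp=grasp_pose();L=lean(np.radians(15));Q=Rp@L@G[-1];print("toolz in paddle",(Rp.T@Q)[:,2])
r.reach([e[0],e[1],.14],q(Q));print(r.get_obs()["clock"])
cv2.imwrite("pics/hover.png",r.grab_frame("top"))
r.movel([e[0],e[1],.04],feed=.15)
hit=r.movel([e[0],e[1],.0125],feed=.04,max_force=5)
o=r.get_obs();print("hit",hit,o["position"],o["contact_force"],o["clock"],o["joints"])
s=r.grab_frame("side");t=r.grab_frame("top")
c=lambda im,x,y,w,h:cv2.resize(im[y:y+h,x:x+w],(400,300),interpolation=cv2.INTER_CUBIC)
cv2.imwrite("pics/down.png",np.hstack([c(s,100,190,220,165),c(t,110,120,160,120)]))
E
```

```text
toolz in paddle [ 0.259 -0.    -0.966]
2.1667
hit False [0.618 0.189 0.013] [ 0.326  0.24  -0.433] 3.875 [ 0.664  0.42  -0.714  0.658 -0.358 -0.014]
```

View pics/down.png

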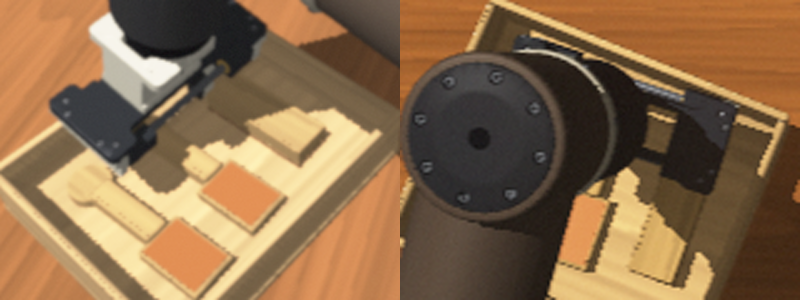

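The picture shows the gripper down with no contact: one finger is between the slicker's disc and the eye, the other beyond the block's end. Closing and lifting.

```bash
python3 - <<'E'
from h import *
np.set_printoptions(precision=3,suppress=True)
r.close();o=r.get_obs();print("width mm",o["width"]*88,o["gripper_force"],o["contact_force"])
P=o["position"]
r.movel(P+[0,0,.02],feed=.05);r.movel(P+[0,0,.17],feed=.15)
o=r.get_obs();print(o["width"]*88,o["contact_force"],o["torque"],o["clock"])
s=r.grab_frame("side");t=r.grab_frame("top")
cv2.imwrite("pics/lift_s.png",s);cv2.imwrite("pics/lift_t.png",t)
cv2.imwrite("pics/lift.png",np.hstack([cv2.resize(s[120:360,60:380],(400,300)),cv2.resize(t[90:270,80:320],(400,300))]))
E
```

```text
width mm 38.03768916656361 30.000054566189647 [-0.059  0.445  2.674]
38.457207097325686 [ 0.22   0.058 -0.397] [0.257 0.846 0.034] 6.525
```

View pics/lift.png

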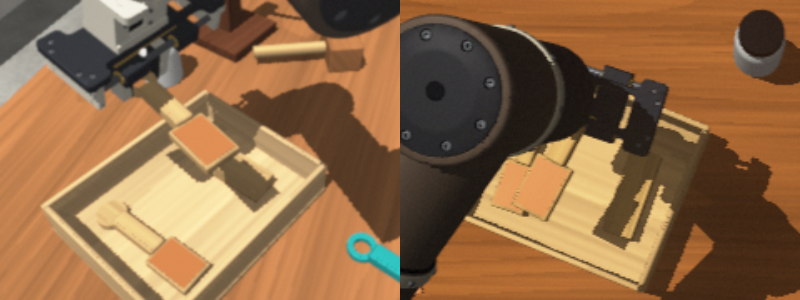

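The paddle is gripped by the eye and sags little. The other items are still in place, so next I check the path to the peg.

```bash
python3 - <<'E'
from h import *
np.set_printoptions(precision=2,suppress=True)
f=np.load("fit.npz");st=f["stand"];d=hang(st[2])[:,2]; root=W(st,[[-.015,0,st[3]]])[0]
o=r.get_obs();print(o["joints"],o["position"])
print("lift",r.ik([.60,.17,.40],o["tool_rot"]),r.ik([.55,.15,.40],o["tool_rot"]))
for T in(25,30,35):
  Q=q(hang(st[2],np.radians(T))@lean(np.radians(15))@G[-1])
  for s,dz in((.027,0),(.08,0),(.12,0),(.14,0),(.14,.12),(.12,.1)): print(T,s,dz,r.ik(root+d*s+[0,0,dz],Q))
E
```

```text
[ 0.72  0.23 -0.43  0.31 -0.8   0.33] [0.62 0.19 0.18]
lift [ 0.72  0.08 -0.09  0.23 -1.28  0.48] [ 0.76 -0.02 -0.19  0.24 -1.28  0.44]
25 0.027 0 [-0.82  0.25 -0.95 -2.55 -1.08 -1.78]
25 0.08 0 [-0.87  0.06 -0.97 -2.43 -0.96 -1.92]
25 0.12 0 [-0.89 -0.11 -0.95 -2.3  -0.82 -2.1 ]
25 0.14 0 [-0.88 -0.2  -0.93 -2.23 -0.75 -2.22]
25 0.14 0.12 [-2.69 -1.42 -0.66 -2.08 -2.27  2.27]
25 0.12 0.1 [-0.55 -0.38 -0.66 -1.97 -0.27 -2.68]
30 0.027 0 [-0.77  0.13 -0.87 -2.49 -0.82 -1.92]
30 0.08 0 [-0.78 -0.06 -0.86 -2.34 -0.68 -2.11]
30 0.12 0 [-0.75 -0.21 -0.83 -2.19 -0.54 -2.32]
30 0.14 0 [-0.71 -0.28 -0.81 -2.1  -0.46 -2.45]
30 0.14 0.12 [-2.72 -1.4  -0.59 -2.08 -2.33  2.24]
30 0.12 0.1 None
35 0.027 0 [-0.7   0.04 -0.76 -2.38 -0.56 -2.11]
35 0.08 0 [-0.65 -0.13 -0.74 -2.18 -0.4  -2.37]
35 0.12 0 [-0.53 -0.25 -0.7  -1.97 -0.23 -2.65]
35 0.14 0 [-0.38 -0.31 -0.68 -1.81 -0.08 -2.87]
35 0.14 0.12 [-2.76 -1.39 -0.53 -2.08 -2.4   2.22]
35 0.12 0.1 None
```

```bash
cat > fk.py <<'E'
from h import *
E=lambda a,t:Ro.from_euler(a,t).as_matrix()
def fk(j,m,s4=1,s6=1,full=False):
    # m: shoulder(x,z) elbow(x,z) wrist(x,z) tool(x)
    R=E("z",j[0]);p=R@[m[0],0,m[1]];pts=[p]
    R=R@E("y",j[1]);p=p+R@[m[2],0,m[3]];pts.append(p)
    R=R@E("y",-j[2]);p=p+R@[m[4],0,m[5]];R=R@E("x",s4*j[3]);pts.append(p)
    R=R@E("y",-j[4]);p=p+R@[m[6],0,m[7]]; R=R@E("x",s6*j[5])
    return p,R,pts
E
python3 - <<'E'
from fk import *
import json,itertools
rng=np.random.default_rng(0);D=[]
while len(D)<60:
    P=np.array([rng.uniform(.4,.7),rng.uniform(-.3,.3),rng.uniform(.1,.4)])
    Q=Ro.from_euler("xyz",[np.pi+rng.uniform(-.6,.6),rng.uniform(-.6,.6),rng.uniform(-1,1)]).as_matrix()
    j=r.ik(P,q(Q))
    if j is not None:D.append((j,P,Q))
best=None
for s4,s6 in itertools.product((1,-1),(1,-1)):
    f=lambda m:np.concatenate([fk(j,m,s4,s6)[0]-P for j,P,Q in D])
    s=least_squares(f,[0,.3,0,.35,.3,0,.2,0])
    if best is None or s.cost<best[0]:best=(s.cost,s.x,s4)
for s6 in(1,-1):
    X=[fk(j,best[1],best[2],s6)[1].T@Q for j,P,Q in D]
    print(s6,np.std(X,axis=0).max(),np.round(np.mean(X,axis=0),2).tolist())
print(best)
E
```

```text
1 0.7166534241849073 [[0.0, 0.0, 1.0], [0.22, -0.21, -0.0], [0.21, 0.22, -0.0]]
-1 3.150340899410635e-16 [[0.0, 0.0, 1.0], [-1.0, 0.0, 0.0], [-0.0, -1.0, 0.0]]
(np.float64(0.9662470515671017), array([ 0.11624962,  0.12785275,  0.15362313,  0.51569031,  0.34578706,
        0.00075318,  0.2420937 , -0.1444548 ]), -1)
```

```bash
cat > fk.py <<'E'
from h import *
import os
E=lambda a,t:Ro.from_euler(a,t).as_matrix()
TOOL=np.array([[0,0,1],[-1,0,0],[0,-1,0.]])
def rots(j):
    R=[E("z",j[0])]
    for a,t in(("y",j[1]),("y",-j[2]),("x",-j[3]),("y",-j[4]),("x",-j[5])):R.append(R[-1]@E(a,t))
    return R
m=np.load("m.npy") if os.path.exists("m.npy") else None
def fk(j):
    R=rots(j);p=m[:3].copy();pts=[]
    for i in range(6):p=p+R[i]@m[3+3*i:6+3*i];pts.append(p)
    return p,R[5]@TOOL,pts
E
python3 - <<'E'
from fk import *
rng=np.random.default_rng(0);A=[];B=[]
while len(B)<80:
    P=np.array([rng.uniform(.4,.7),rng.uniform(-.3,.3),rng.uniform(.1,.4)])
    j=r.ik(P,q(Ro.from_euler("xyz",[np.pi+rng.uniform(-.6,.6),rng.uniform(-.6,.6),rng.uniform(-1,1)]).as_matrix()))
    if j is not None:A.append(np.hstack([np.eye(3)]+rots(j)));B.append(P)
m,*_=np.linalg.lstsq(np.vstack(A),np.hstack(B),rcond=None);np.save("m.npy",m)
print(m.round(4),"err",abs(np.vstack(A)@m-np.hstack(B)).max())
E
python3 - <<'E'
from fk import *
np.set_printoptions(precision=3,suppress=True)
# candidate path: lift -> preinsert; report eye, blade end, gripper body back
f=np.load("fit.npz");st=f["stand"];d=hang(st[2])[:,2]; root=W(st,[[-.015,0,st[3]]])[0]
o=r.get_obs();print("check",fk(o["joints"])[0]-o["position"])
a=r.ik([.55,.15,.40],o["tool_rot"])
b=r.ik(root+d*.14,q(hang(st[2],np.pi/6)@lean(np.radians(15))@G[-1]))
Gi=(lean(np.radians(15))@G[-1]).T
for u in np.linspace(0,1,13):
    p,R,pts=fk(a+u*(b-a));pr=R@Gi
    print("%.2f"%u,"tcp",p,"blade",p-pr[:,0]*.156,"wrist",pts[3])
E
```

```text
[ 0.     -0.      0.0994 -0.      0.      0.0994 -0.      0.      0.6016
  0.2318 -0.      0.      0.2318 -0.0959  0.      0.189  -0.0959  0.
  0.189   0.     -0.    ] err 1.4432899320127035e-15
check [ 0. -0.  0.]
0.00 tcp [0.55 0.15 0.4 ] blade [0.401 0.198 0.4  ] wrist [0.39  0.245 0.743]
0.08 tcp [0.518 0.128 0.342] blade [0.399 0.225 0.37 ] wrist [0.404 0.182 0.711]
0.17 tcp [0.487 0.119 0.297] blade [0.419 0.245 0.359] wrist [0.405 0.122 0.678]
0.25 tcp [0.463 0.121 0.266] blade [0.458 0.246 0.359] wrist [0.395 0.067 0.647]
0.33 tcp [0.45  0.127 0.248] blade [0.505 0.219 0.361] wrist [0.376 0.02  0.616]
0.42 tcp [0.449 0.132 0.241] blade [0.547 0.165 0.358] wrist [ 0.351 -0.018  0.588]
0.50 tcp [0.459 0.131 0.243] blade [0.572 0.092 0.343] wrist [ 0.322 -0.048  0.562]
0.58 tcp [0.477 0.119 0.252] blade [0.574 0.015 0.315] wrist [ 0.291 -0.069  0.538]
0.67 tcp [0.499 0.093 0.264] blade [ 0.553 -0.052  0.278] wrist [ 0.262 -0.082  0.518]
0.75 tcp [0.52  0.053 0.277] blade [ 0.518 -0.097  0.237] wrist [ 0.235 -0.088  0.502]
0.83 tcp [0.534 0.    0.289] blade [ 0.482 -0.117  0.2  ] wrist [ 0.211 -0.09   0.488]
0.92 tcp [ 0.537 -0.063  0.297] blade [ 0.457 -0.116  0.174] wrist [ 0.192 -0.089  0.478]
1.00 tcp [ 0.526 -0.13   0.302] blade [ 0.452 -0.107  0.167] wrist [ 0.177 -0.088  0.471]
```

```bash
python3 - <<'E'
from fk import *
np.set_printoptions(precision=3,suppress=True)
f=np.load("fit.npz");st=f["stand"];d=hang(st[2])[:,2]; root=W(st,[[-.015,0,st[3]]])[0]
o=r.get_obs();a=r.ik([.55,.15,.40],o["tool_rot"])
b=r.ik(root+d*.14,q(hang(st[2],np.pi/6)@lean(np.radians(15))@G[-1]))
r.movel([.55,.15,.40],feed=.2)
for u in(.33,.67,1):r.movej(a+u*(b-a))
o=r.get_obs();print(o["position"],o["width"]*88,o["joints"]-b,o["clock"])
s=r.grab_frame("side");t=r.grab_frame("top")
cv2.imwrite("pics/pre_s.png",s);cv2.imwrite("pics/pre_t.png",t)
cv2.imwrite("pics/pre.png",np.hstack([cv2.resize(s[0:180,200:320],(400,600),interpolation=cv2.INTER_CUBIC),cv2.resize(t[90:270,310:430],(400,600),interpolation=cv2.INTER_CUBIC)]))
E
```

```text
[ 0.527 -0.13   0.302] 38.43289344454003 [ 0.002  0.     0.001  0.003 -0.001  0.003] 10.6833
```

View pics/pre.png

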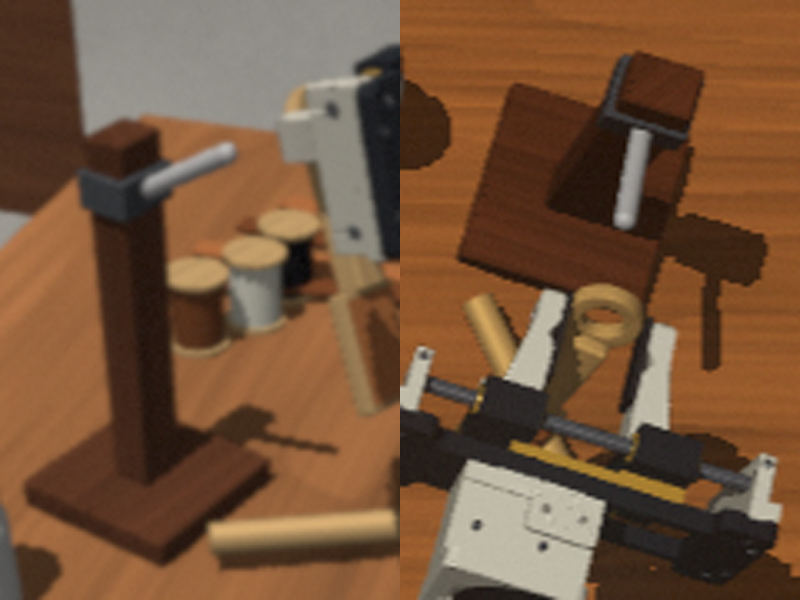

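Pre-insert view: in top the eye is at about (372,184.5) and the peg runs (377.5,156)–(382,130.5). In side the peg tip is at (268.7,46), and the blade's rear edge runs (299,89)–(308.6,123.6). Now I refit the stand and the in-hand offset.

```bash
cat > fit2.py <<'E'
from fk import *
np.set_printoptions(precision=4,suppress=True)
k=lambda v:(lambda p:np.array(v));a=np.pi/6
peg=lambda d:(lambda p:np.array([-.015-d*np.cos(a),0,p[3]+d*np.sin(a)]))
C4=[(.015,.02),(.015,-.02),(-.015,-.02),(-.015,.02)];B3=[(.065,.065),(-.065,.065),(-.065,-.065)]
def stand(cams):
    st=[]
    if "top" in cams:
        st+=[("top",k((x,y,.265)),v) for (x,y),v in zip(C4,[(382,105.6),(400.9,111.6),(397,127.5),(375.4,122)])]
        st+=[("top",k((x,y,.022)),v) for (x,y),v in zip(B3,[(343.6,115.5),(328,167.4),(382,182)])]
        st+=[("top",peg(.074),(377.5,156)),("top",peg(.008),(382,130.5))]
    if "side" in cams:
        st+=[("side",k((x,y,.022)),v) for (x,y),v in zip(B3,[(208.4,147),(249.5,163.5),(280.4,139.5)])]
        st+=[("side",peg(.074),(268.7,45.9)),("side",peg(.008),(244.6,56.1))]
    return fit([.65,-.17,-.3,.22],st)
for c in(("top","side"),("top",),("side",)):
    x,e=stand(c);print(c,x,"\n",e.T)
x,_=stand(("top","side"));np.save("stand.npy",x)
o=r.get_obs();p,R,_=fk(o["joints"]);Gi=(lean(np.radians(15))@G[-1]).T;P0=R@Gi
print("TCP proj top/side",proj("top",p),proj("side",p))
def pts(v): # u,v,w eye offset in nominal paddle frame; sag, yaw
    Rr=P0@E("y",v[3])@E("z",v[4]);e=p+P0@v[:3];return e,Rr
def res(v):
    e,Rr=pts(v);pp=lambda l:e+Rr@(np.array(l)-[.068,0,.005])
    return np.r_[proj("top",pp((.068,0,.010)))[0]-(372.1,184.5),proj("side",pp((-.088,.023,0)))[0]-(308.6,123.6),proj("side",pp((-.02,.023,0)))[0]-(299,89.1),v[1]/.0015,v[2]/.003]
s=least_squares(res,np.zeros(5));print("inhand",s.x,"deg",np.degrees(s.x[3:]),s.fun);np.save("hand.npy",s.x)
e,Rr=pts(s.x);st=x;d=hang(st[2])[:,2];root=W(st,[[-.015,0,st[3]]])[0]
print("eye",e,"in peg frame (along, up-perp, lateral)",(e-root)@d,(e-root)@hang(st[2])[:,0],(e-root)@hang(st[2])[:,1],"hole axis",Rr[:,2],"d",d,"root",root)
E
python3 fit2.py
```

```text
('top', 'side') [ 0.6565 -0.17   -0.2765  0.2305] 
 [[-1.9654  0.4658  0.11    0.301  -1.0106 -0.7073  0.1573 -0.0708 -0.5723
  -2.0262 -0.2078  1.4195  0.1515  1.7728]
 [-0.4466 -0.2207 -0.6042 -1.3632 -1.0336  0.1147  1.651   0.9591  1.5726
  -3.4921 -1.0493 -3.9069 -0.1518 -0.5547]]
('top',) [ 0.6559 -0.1702 -0.2865  0.238 ] 
 [[-1.7456  0.6289  0.112   0.3604 -0.5778 -0.8186 -0.1069  0.5798  0.3833]
 [-0.2116  0.2217 -0.2067 -1.1745 -0.9692  0.0151  2.0931  0.1804  0.7084]]
('side',) [ 0.6545 -0.1593 -0.2491  0.2338] 
 [[-3.2124 -0.0517  0.5952 -0.1633  0.7574]
 [-0.2623  1.7534 -1.9912 -0.0021 -0.0323]]
TCP proj top/side [[371.1338 183.2055]] [[292.9214  34.5744]]
inhand [-0.0023 -0.001  -0.0028 -0.0377 -0.0958] deg [-2.1618 -5.4902] [-1.0567  0.7344  0.4677 -0.2056 -0.8909 -0.5412 -0.6587 -0.9367]
eye [ 0.5278 -0.1306  0.2983] in peg frame (along, up-perp, lateral) 0.13752084350219523 -0.0010177232938048289 0.0027637443022748807 hole axis [-0.8462  0.2568  0.4669] d [-0.8331  0.2364  0.5   ] root [ 0.6421 -0.1659  0.2305]
```

```bash
cat >> fk.py <<'E'
_st=np.load("stand.npy") if os.path.exists("stand.npy") else None
def pegframe(): return W(_st,[[-.015,0,_st[3]]])[0],hang(_st[2])
GI=(lean(np.radians(15))@G[-1]).T
def eye_now():
    o=r.get_obs();p,R,_=fk(o["joints"]);return p,R@GI@np.load("hand.npy")[:3]
def goto(s,up=0,lat=0,feed=.1,mf=None): # eye to peg coordinate s, offsets
    root,H=pegframe();_,off=eye_now()
    return r.movel(root+H@[up,lat,s]-off,feed=feed,max_force=mf)
E
python3 - <<'E'
from fk import *
print(goto(.097,mf=6));o=r.get_obs();print(o["position"],o["clock"])
s=r.grab_frame("side");t=r.grab_frame("top");cv2.imwrite("pics/n_s.png",s);cv2.imwrite("pics/n_t.png",t)
root,H=pegframe()
for n in("side","top"):print(n,"peg axis pts 0,.074, eye:",proj(n,np.array([root,root+H[:,2]*.074,root+H[:,2]*.097])).round(1).tolist())
cv2.imwrite("pics/near.png",np.hstack([cv2.resize(s[10:130,230:310],(400,600),interpolation=cv2.INTER_CUBIC),cv2.resize(t[100:220,340:420],(400,600),interpolation=cv2.INTER_CUBIC)]))
E
```

```text
False
[ 0.56024269 -0.14109808  0.28166029] 11.3417
side peg axis pts 0,.074, eye: [[243.8, 56.7], [268.9, 45.7], [277.3, 42.0]]
top peg axis pts 0,.074, eye: [[381.9, 129.2], [377.4, 157.0], [376.0, 166.2]]
```

View pics/near.png

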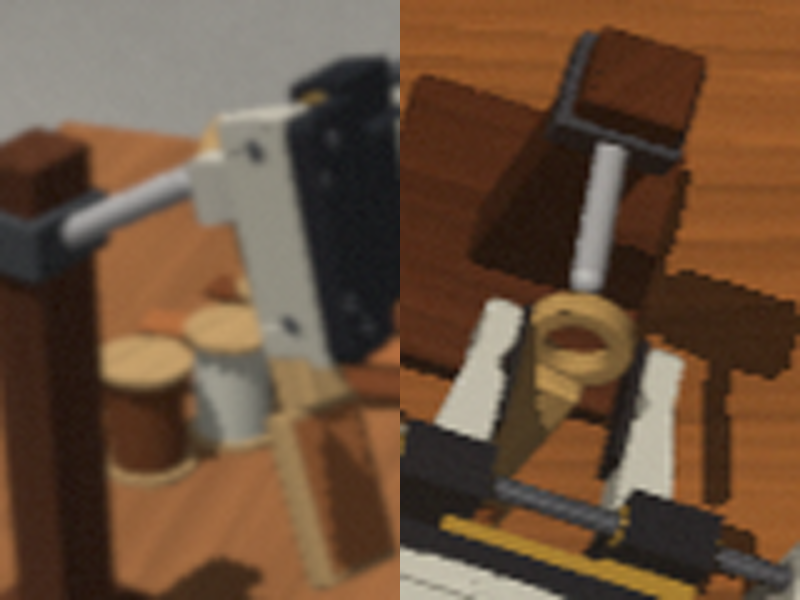

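```bash
python3 - <<'E'
from fk import *
root,H=pegframe();v=np.load("hand.npy");o=r.get_obs();_,R,_=fk(o["joints"])
e=root+H[:,2]*.097;Rr=R@GI@E("y",v[3])@E("z",v[4])
a=np.linspace(0,2*np.pi,361);ring=np.vstack([np.c_[.02*np.cos(a),.02*np.sin(a),0*a+z] for z in(-.005,.005)])
for n,ox,oy,sc,dx in(("side",230,10,5,0),("top",340,100,5,400)):
  for du,dl in((0,0),(.004,0),(-.004,0),(0,.002)):
    P=(proj(n,e+H@[du,dl,0]+ring@Rr.T)-(ox,oy))*sc+(dx,0)
    i=P[:,1].argmin();print(n,du,dl,"bbox",P.min(0).round(),P.max(0).round(),"topmost",P[i].round(),"left@135",P[abs(P[:,1]-135)<3][:,0].min().round() if n=="side" else "")
E
```

```text
side 0 0 bbox [189. 100.] [283. 219.] topmost [235. 100.] left@135 190.0
side 0.004 0 bbox [184.  89.] [279. 209.] topmost [231.  89.] left@135 184.0
side -0.004 0 bbox [194. 111.] [287. 229.] topmost [241. 111.] left@135 197.0
side 0 0.002 bbox [186. 102.] [280. 221.] topmost [232. 102.] left@135 187.0
top 0 0 bbox [520. 280.] [640. 380.] topmost [575. 280.] left@135 
top 0.004 0 bbox [524. 272.] [644. 373.] topmost [579. 272.] left@135 
top -0.004 0 bbox [517. 288.] [636. 387.] topmost [571. 288.] left@135 
top 0 0.002 bbox [515. 279.] [634. 378.] topmost [569. 279.] left@135
```

```bash
python3 - <<'E'
from fk import *
np.set_printoptions(precision=4,suppress=True)
o=r.get_obs();p,R,_=fk(o["joints"]);P0=R@GI
a=np.linspace(0,2*np.pi,361);ring=np.vstack([np.c_[.02*np.cos(a),.02*np.sin(a),0*a+z] for z in(-.005,.005)])
def parts(v):
    Rr=P0@E("y",v[3])@E("z",v[4]);e=p+P0@v[:3]
    S=(proj("side",e+ring@Rr.T)-(230,10))*5;T=(proj("top",e+ring@Rr.T)-(340,100))*5+(400,0)
    B=[(proj("side",e+Rr@(np.array(l)-[.068,0,.005]))[0]-(230,10))*5 for l in((-.02,.023,0),(-.088,.023,0))]
    w=S[abs(S[:,1]-135)<6][:,0]
    return np.r_[T[:,1].min()-292,T[:,0].max()-637,(w.min() if len(w) else 250)-203,B[0]-(272,415),B[1]-(318,585)]
for w0,sw in((.0005,.0012),(-.0028,.003)):
    f=lambda v:np.r_[parts(v)/5,v[1]/.0015,(v[2]-w0)/sw]
    s=least_squares(f,[-.003,0,w0,0,-.1],x_scale=[.003,.003,.003,.05,.05],diff_step=1e-3)
    e=p+P0@s.x[:3];root,H=pegframe();print(s.x,np.degrees(s.x[3:]),s.fun);print("peg frame up,lat,s",H.T@(e-root))
    if w0>0:np.save("hand2.npy",s.x)
E
```

```text
[-0.0048 -0.0011  0.0008 -0.0603 -0.1045] [-3.4559 -5.9888] [ 0.2646 -0.4148 -0.6194 -0.6412  0.1738  0.3431 -0.1372 -0.7262  0.2571]
peg frame up,lat,s [-0.0024  0.0005  0.1011]
[-0.0051 -0.0012  0.0001 -0.0689 -0.0909] [-3.9465 -5.2065] [ 0.1528 -0.3542 -0.7071 -0.6672  0.37    0.3509 -0.174  -0.8048  0.9631]
peg frame up,lat,s [-0.0026  0.0004  0.1004]
```

The refined in-hand estimate puts the eye 2.5 mm low and laterally centred. I'll insert along the peg with a force guard.

```bash
cp hand2.npy hand.npy; python3 - <<'E'
from fk import *
np.set_printoptions(precision=3,suppress=True)
goto(.101,feed=.05)
f0=r.get_obs()["contact_force"]
for s in(.078,.055,.03):
    h=goto(s,feed=.03,mf=3);o=r.get_obs();root,H=pegframe();p,off=eye_now()
    print(s,h,"eye peg",H.T@(p+off-root),"dF peg axes",H.T@(o["contact_force"]-f0),"T",o["torque"],o["clock"])
    if h:break
E
```

```text
0.078 False eye peg [-0.     0.     0.078] dF peg axes [-0.231  0.24  -1.154] T [ 0.996  3.403 -0.028] 12.6083
0.055 False eye peg [-0.     0.     0.055] dF peg axes [ 0.232  0.05  -0.063] T [ 0.955  3.327 -0.018] 13.525
0.03 False eye peg [-0.    0.    0.03] dF peg axes [ 0.733  0.125 -0.123] T [ 1.059  3.373 -0.002] 14.5083
```

```bash
python3 - <<'E'
from fk import *
s=r.grab_frame("side");t=r.grab_frame("top")
cv2.imwrite("pics/ins.png",np.hstack([cv2.resize(s[10:130,210:290],(400,600),interpolation=cv2.INTER_CUBIC),cv2.resize(t[90:210,340:420],(400,600),interpolation=cv2.INTER_CUBIC)]))
E
```

```text
(no output)
```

View pics/ins.png

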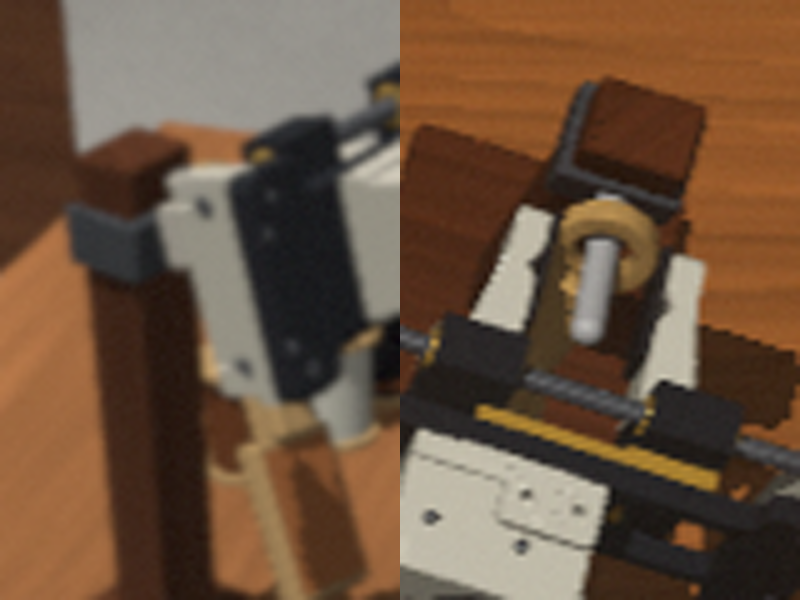

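The peg is clearly through the eye (top: tip at about (377,157), below the ring), with the ring near the collar. Releasing and backing out along the peg.

```bash
python3 - <<'E'
from fk import *
np.set_printoptions(precision=3,suppress=True)
r.open();r.dwell(1.0);print(r.get_obs()["contact_force"])
root,H=pegframe();P=r.get_obs()["position"]
print(r.movel(P+H[:,2]*.12,feed=.06,max_force=4))
r.dwell(1.5);o=r.get_obs();print(o["position"],o["contact_force"],o["clock"])
s=r.grab_frame("side");t=r.grab_frame("top")
cv2.imwrite("pics/end_s.png",s);cv2.imwrite("pics/end_t.png",t)
cv2.imwrite("pics/end.png",np.vstack([np.hstack([cv2.resize(s[10:190,200:320],(400,600))[:450],cv2.resize(t[90:225,330:450],(400,450))]),np.hstack([cv2.resize(s[190:400,90:370],(400,150)),cv2.resize(t[90:270,90:330],(400,150))])]))
E
```

```text
[-0.181  0.173 -0.089]
False
[ 0.52  -0.13   0.309] [0.246 0.179 0.767] 20.225
```

View pics/end.png

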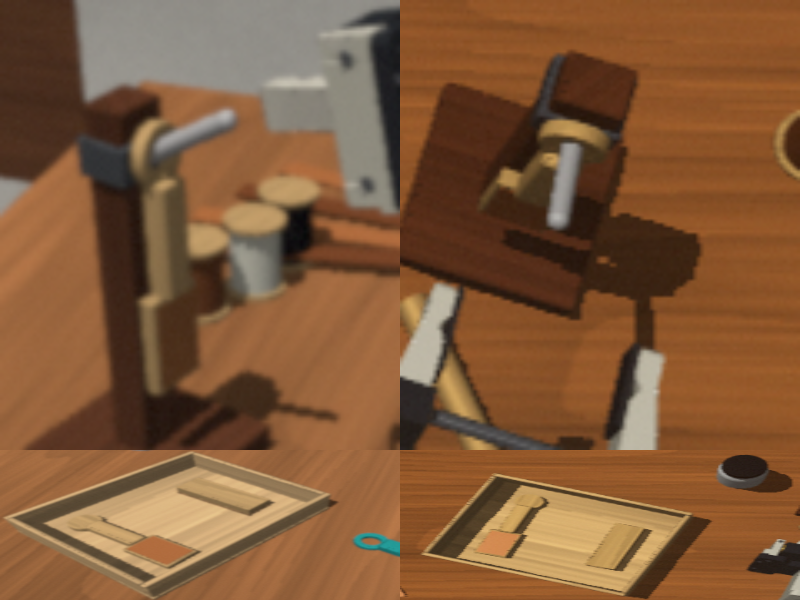

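The paddle hangs from the peg by its hole, close to the collar, handle end up. The slicker, block, jar and turquoise paddle look undisturbed. I'll check it's still and hand in.

```bash
python3 - <<'E'
from plant import r
import cv2
for i in range(6):
    r.dwell(1.0);a=r.grab_frame("side");r.dwell(.25);b=r.grab_frame("side")
    d=cv2.absdiff(a,b)[40:140,230:280];print(d.mean(),d.max())
    if d.max()<25:break
print(r.get_obs()["clock"]);print(r.job_done())
E
```

```text
1.2256666666666667 10
21.675
the job is handed in; nothing more can be done
None
```

The paddle with the hole now hangs free on the slanting peg, handle end up and close to the collar; I handed the job in at about 22 s, and in the last pictures the other items looked undisturbed.

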